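# Reset the tripped sander breaker

## Robot

A 7-joint arm with a two-finger parallel gripper is mounted at the origin on the work surface. World frame = base frame: x ahead of the robot, y to its left, z up, the work surface at z = 0. Lengths are in m, angles in rad, forces in N, time in s.
With the tool pointing down it reaches from about 0.4 to 0.75 m from the base axis. Payload 19.5 kg.
Tool frame: the origin (TCP) lies midway between the tips of the shut fingers; the grasp point (between the pads) lies 19 mm behind it; z points along the fingers, y is the line along which they close (so a half turn about z gives the same grasp; the last joint's range is limited). The gripper opens to 85 mm and grips with 20 to 120 N. Pads are 22 mm wide; open, the fingers measure 114 mm over their backs; the gripper's body (76 mm by 85 mm) begins 54 mm behind the grasp point. The pads swing forward as they close: fully open they stand 13 mm farther back than shut.
Start: joints at [-1.159, 0.707, -0.028, 1.485, 0.022, 0.951, -0.075], TCP at [0.252, 0.517, 0.231] pointing down, gripper open.
Joint ranges: [-2.71, 2.71], [-0.32, 2.16], [-1.57, 1.52], [0, 2.45], [-1.46, 4.6], [0, 2.02], [-2.83, 2.83]. Speed limits (rad/s): [1.89, 1.89, 2.57, 2.57, 3.01, 3.01, 3.01].

## Interface

Orientations are given as a rotation vector (axis times angle).
In Python, from bench import ctrl gives the robot as it stands. The module is installed in compiled form; this text tells all that it offers.
- The arm moves only by the tool apply_moves, never from a script. Its argument "steps" is one flat list of numbers, 7 for each row, row after row: the shift along the tool's x, y, z in cm, then the turn, a rotation vector about the tool's x, y, z in rad, then the finger opening in cm, from 0 to 8.54. A call has 1 to 5 rows; each row shifts and turns the commanded pose from where the row before left it, along the tool's axes as they then stand; what a row does not reach is not made up. A row lasts 1/12 s, in which the tool goes at most 41.7 mm and 7.16 degrees, less where a joint would pass 70% of its speed; a pose out of reach is approached as far as the arm can. A call is refused whole if a number of a shift passes 4.17 or a number of a turn 0.125, either way. A call with a gripper value outside its range is refused whole. The fingers move at their own pace and stop on an object; "grip_force" is the grip in N (left out, the last holds). Time passes only in rows, so rows that do not move let the fingers close. It gives the time, the measured TCP pose, the force, the opening and the grip force at its end, in the units of the state.
- ctrl.read_state(): the state, without advancing time (a new reading comes with each control period).
- ctrl.capture(name): name is "scene" or "top" or "wrist"; returns a dict with "image" (480x640x3 uint8, red, green, blue), "depth" (480x640 float32, m along the optical axis (not along the pixel's ray), 0 where there is no reading), "vfov" (degrees; the focal length in pixels is half the picture's height over the tangent of half this angle, whatever the lens; pixels are square), "cx", "cy" (the principal point, pixels), "xyz" and "orientation" of the camera in the world. Camera axes: x right, y down, z forward; pixel columns grow to the right and rows downward; lengths in m; the calibration is good to about 2 mm. A picture is of the moment at which its call begins.
- ctrl.finish_job(): hands the job in; it is judged then, once.
Trained networks look in a picture, given as the dict that the camera call returned (one of the last four; its "shot" number tells which), for a name from the list of things; names that differ only in an ending like _2 or _b are one class to them, and where a whole thing is asked for, a point or a joint stands for the part that bears it (a point fixed in the world has none). Each returns a list of dicts, best first, with "score" (0 to 1); they miss things now and then, are a little off and sometimes report something else, mostly with a low value. They report only what shows in the picture. A call takes as long as a camera call.
- ctrl.search_frame(picture, thing): "bbox" ([left, top, width, height] in pixels, round what is visible of it).
- ctrl.masks_of(picture, thing): "region" (480x640 bool, what is visible of it) and "bbox" ([left, top, width, height] in pixels, round what is visible of it).
- ctrl.mark_of(picture, thing): "at" ([column, row] in pixels: a listed point, or the origin of a listed thing).
The state is a dict: "time": time; "qpos": joint angles; "qvel": joint speeds; "joint_efforts": joint torques, N m; "tool_pos": TCP position; "tool_rot": TCP orientation; "force": force on the tool from outside, world axes, zero at the start; "moment": the same for the moment, N m; "grip_width": finger opening in m; "gripper_force": force on a finger pad.
Only numpy, scipy, OpenCV 4.12 (cv2) and the standard library are available. Lean on these libraries where they do the work, as an engineer would, in place of code of your own. Each camera call takes 0.05 s, during which the arm holds its last target. There are 200 camera calls.

## Task

On the power board lying on the workshop bench one of the three lever breakers has tripped: its lever stands about halfway, while the second is on and the third is switched off. Reset the tripped one: push its lever fully off, to the red end, leave it there for a moment, then throw it fully on, to the green end. Leave the other two levers as they are.

Things in the scene. Friction and masses are not known exactly. Their poses are not given: they have to be found in the camera images.
- tripped_breaker: Tripped breaker: fixed grey box 130 (x) x 80 (y) x 60 (z) mm. Origin: centre of its underside, 12 mm above the bench. z up; x along the lever's swing, from the red stripe (off end, -x, nearer the robot) to the green (on end, +x). The lever pivots about y, 55 mm above the origin. Two like breakers stand in its row (along y, 150 mm or more between centres, any order); a lower trunking at +x.
- tripped_lever (a joint): Its lever: black paddle 10 mm thick (along the swing), 26 mm wide (y), end 52 mm from the pivot. Rad: 0 = fully off, leaning 0.65 from upright to red (-x); 0.65 upright; 1.30 = fully on, leaning 0.65 to green (+x); stops at 0 and 1.30. Starts tripped at 0.50 to 0.80. Friction 0.07 N m (1.5 to 5 N, more the lower it is pushed), no spring: it stays where left.
- running_lever (a joint): Lever of a neighbouring breaker of the same kind, with the same joint values; it is on (1.30) and must stay so.
- spare_lever (a joint): Lever of the other neighbouring breaker of the same kind, with the same joint values; it is off (0) and must stay so.

How it is judged:
By the outcome, as a careful person would: the job done as asked, in the order asked, and still so for the second after the job is handed in, with the robot touching nothing.
It also fails if it takes over 35 s, if anything falls off the work surface, if the arm or the gripper's body presses on something with over 40 N, if the wrist force passes 120 N, or if a joint passes its speed limit or range.

## Working session

There is one attempt and no reset: what is moved stays moved. The work goes in short steps, Python scripts to look and compute and a tool call to move; the robot and the scene stay as the last step left them, time stands still between calls to the robot, and variables do not carry over. Pictures are saved under pics/ and viewed, at most 10 in all, crops included, and the job is handed in when it is done.

Besides the shell and the picture viewer there is one more tool, called after "Request:" as a command line: name --argument value ..., lists and objects as JSON in quotes. apply_moves: Moves the arm, as the interface text tells. Its arguments: {"type":"object","properties":{"steps":{"type":"array"},"grip_force":{"type":"number"}},"required":["steps"]}

```bash
mkdir -p pics; cat > h.py <<'E'
import numpy as np,cv2
from scipy.spatial.transform import Rotation as R
from bench import ctrl
def rot(o):
    o=np.array(o,float)
    return o if o.shape==(3,3) else R.from_rotvec(o).as_matrix()
def cloud(p):
    f=240/np.tan(np.radians(p['vfov'])/2);v,u=np.mgrid[:480,:640];d=p['depth']
    c=np.stack([(u-p['cx'])/f*d,(v-p['cy'])/f*d,d],-1)
    return c@rot(p['orientation']).T+np.array(p['xyz'])
def save(p,n): cv2.imwrite('pics/'+n,p['image'][:,:,::-1])
E
python3 - <<'E'
from h import *
s=ctrl.read_state();print(s['time'],s['tool_pos'],s['tool_rot'])
for n in ['scene','top']:
    p=ctrl.capture(n);save(p,n+'.png');print(n,p['xyz'],p['orientation'],p['vfov'])
    C=cloud(p)
    for t in ['tripped_breaker','tripped_lever','running_lever','spare_lever']:
        for m in ctrl.masks_of(p,t)[:3]:
            P=C[m['region']&(p['depth']>0)]
            print(t,round(m['score'],2),m['bbox'],m['region'].sum(),np.round(np.median(P,0),3) if len(P) else '',np.round(np.percentile(P,[3,97],axis=0),3).tolist() if len(P) else '')
E
```

```text
0.0 [0.25194952 0.51656277 0.2308388 ] [-7.06602542e-01 -3.06086819e+00  1.71687152e-03]
scene [1.03724099 0.49152041 0.54082021] [-0.92023172 -2.32812228  1.20848257] 44.05962356446097
tripped_breaker 0.77 [318.8, 220.3, 100.6, 90.5] 5370 [0.549 0.088 0.07 ] [[0.48, 0.042, 0.023], [0.606, 0.118, 0.11]]
tripped_lever 0.92 [361.0, 223.7, 19.6, 33.8] 601 [0.542 0.074 0.098] [[0.535, 0.061, 0.074], [0.545, 0.085, 0.118]]
running_lever 0.91 [464.2, 287.0, 29.1, 22.9] 402 [0.539 0.24  0.1  ] [[0.516, 0.225, 0.073], [0.545, 0.25, 0.109]]
spare_lever 0.58 [271.6, 180.2, 31.0, 33.8] 528 [ 0.547 -0.09   0.091] [[0.532, -0.105, 0.073], [0.562, -0.079, 0.108]]
top [0.51655305 0.01193368 0.77957831] [-2.17083892  2.14338302 -0.06919103] 48.70076149225375
tripped_breaker 0.79 [246.4, 227.0, 70.3, 101.4] 5798 [0.536 0.07  0.073] [[0.478, 0.031, 0.069], [0.597, 0.11, 0.1]]
tripped_lever 0.54 [268.4, 275.0, 22.0, 7.2] 176 [0.537 0.069 0.119] [[0.532, 0.058, 0.092], [0.542, 0.083, 0.121]]
running_lever 0.62 [140.3, 268.3, 24.6, 31.3] 620 [0.526 0.234 0.096] [[0.509, 0.222, 0.074], [0.543, 0.247, 0.111]]
spare_lever 0.72 [395.7, 260.1, 27.3, 30.3] 574 [ 0.542 -0.092  0.098] [[0.527, -0.106, 0.074], [0.56, -0.08, 0.111]]
```

View pics/scene.png

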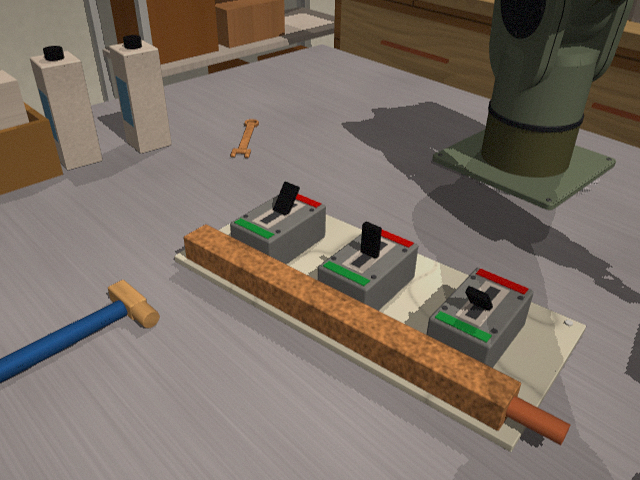

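View pics/top.png

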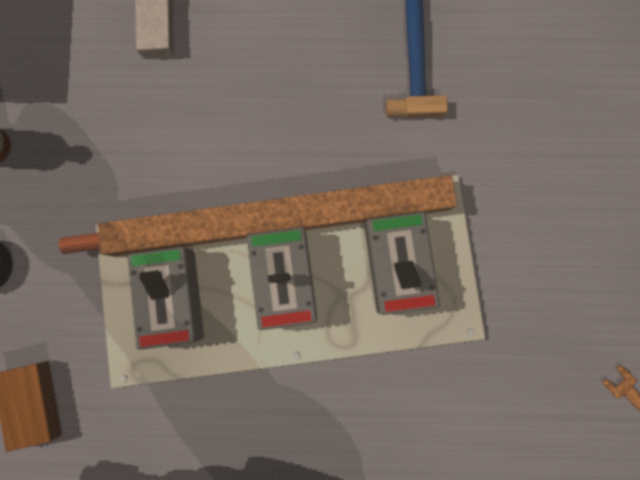

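```bash
python3 - <<'E'
from h import *
p=ctrl.capture('top');C=cloud(p)
# top face points of the boxes -> orientation/centre, by min-area rect of height band
z=C[:,:,2];m=((z>0.062)&(z<0.082)&(p['depth']>0)).astype(np.uint8)
n,l,st,_=cv2.connectedComponentsWithStats(m)
for i in range(1,n):
    if st[i,4]>1500:
        P=C[l==i];r=cv2.minAreaRect(P[:,:2].astype(np.float32));print(r,np.median(P[:,2]),st[i])
h=(z>0.085)&(z<0.14)&(p['depth']>0)
n,l,st,_=cv2.connectedComponentsWithStats(h.astype(np.uint8))
for i in range(1,n):
    if st[i,4]>60:
        P=C[l==i];hi=P[P[:,2]>np.percentile(P[:,2],70)]
        print(st[i],P.min(0).round(3),P.max(0).round(3),hi.mean(0).round(3))
print(R.from_rotvec(ctrl.read_state()['tool_rot']).as_matrix().round(3))
E
```

```text
((0.5606368780136108, -0.09091760218143463), (0.13009846210479736, 0.08017157763242722), 8.367559432983398) 0.07264738911620655 [ 367  211   73  104 5370]
((0.5378227829933167, 0.07127461582422256), (0.12997455894947052, 0.0801251083612442), 8.424088478088379) 0.07280172489579051 [ 247  227   71  103 5567]
((0.5096321702003479, 0.23275427520275116), (0.13000436127185822, 0.08114857971668243), 8.318503379821777) 0.07280601711091417 [ 128  246   69  103 5296]
[397 265  25  24 442] [ 0.525 -0.108  0.085] [ 0.556 -0.08   0.113] [ 0.532 -0.095  0.11 ]
[140 270  27  23 464] [0.516 0.222 0.085] [0.544 0.25  0.113] [0.538 0.236 0.11 ]
[268 272  23  11 186] [0.531 0.058 0.086] [0.543 0.084 0.122] [0.537 0.072 0.12 ]
[[-0.899  0.438 -0.   ]
 [ 0.438  0.899 -0.   ]
 [ 0.    -0.    -1.   ]]
```

Top view: the middle breaker (280,278) is tripped, with its lever near upright. The left one (160,295) is on and the right one (405,265) is off. Box sizes and the 0.072 m top height match the description. The breaker is centred at (0.538, 0.071) with a yaw of 8.4°. I'll turn the tool to line up with it, shut the fingers, and approach.

Request:
apply_moves --steps '[0,0,0,0,0,-0.12,0,0,0,0,0,0,-0.12,0,0,0,0,0,0,-0.12,0,0,0,0,0,0,-0.12,0,0,0,0,0,0,-0.12,0]'

```text
time: 0.97
tool_pos: [0.2521, 0.5168, 0.2313]
tool_rot: [-0.239, 3.132, 0.0]
force: [-0.2, -0.6, -0.0]
grip_width: 0.0256
gripper_force: 0.0
```

Request:
apply_moves --steps '[-1.62,-3.02,0,0,0,0,0,-1.62,-3.02,0,0,0,0,0,-1.62,-3.02,0,0,0,0,0,-1.62,-3.02,0,0,0,0,0,-1.62,-3.02,0,0,0,0,0]'

```text
time: 1.38
tool_pos: [0.3549, 0.3778, 0.2314]
tool_rot: [-0.23, 3.133, -0.0]
force: [0.7, 1.2, 0.6]
grip_width: -0.0005
gripper_force: 0.0
```

Request:
apply_moves --steps '[-1.62,-3.02,0,0,0,0,0,-1.62,-3.02,0,0,0,0,0,-1.62,-3.02,0,0,0,0,0,-1.62,-3.02,0,0,0,0,0,-1.62,-3.02,0,0,0,0,0]'

```text
time: 1.8
tool_pos: [0.4571, 0.2401, 0.2314]
tool_rot: [-0.229, 3.133, -0.0]
force: [0.3, -0.5, -0.9]
grip_width: -0.0001
gripper_force: 0.0
```

Request:
apply_moves --steps '[-1.62,-3.02,0,0,0,0,0,-1.62,-3.02,0,0,0,0,0,-1.62,-3.02,0,0,0,0,0,-1.62,-3.02,0,0,0,0,0,0,0,0,0,0,0,0]'

```text
time: 2.22
tool_pos: [0.5411, 0.1251, 0.2309]
tool_rot: [-0.218, 3.133, -0.005]
force: [0.2, -1.9, -0.6]
grip_width: -0.0001
gripper_force: 0.0
```

```bash
cat >> h.py <<'E'
a=np.radians(8.4);BX=np.array([np.cos(a),np.sin(a),0]);BY=np.array([-np.sin(a),np.cos(a),0])
def st():
    s=ctrl.read_state();d=np.array(s['tool_pos'])-[0.538,0.071,0]
    print('t',round(s['time'],2),'bx %.1f by %.1f z %.1f mm'%tuple(1e3*np.array([d@BX,d@BY,d[2]])),'F',np.round(s['force'],1),'grip',round(s['grip_width'],4))
    print(rot(s['tool_rot']).round(3).tolist())
E
python3 -c "
from h import *
st()"
```

```text
t 2.22 bx 11.0 by 53.1 z 230.9 mm F [ 0.2 -1.9 -0.6] grip -0.0001
[[-0.99, -0.138, 0.001], [-0.138, 0.99, -0.003], [-0.001, -0.003, -1.0]]
```

Request:
apply_moves --steps '[-1.5,-2.65,0,0,0,0,0,-1.5,-2.65,0,0,0,0,0,0,0,3.5,0,0,0,0,0,0,3.5,0,0,0,0,0,0,3,0,0,0,0]'

```text
time: 2.63
tool_pos: [0.5752, 0.083, 0.1295]
tool_rot: [0.228, -3.133, -0.0]
force: [0.4, 0.5, -0.3]
grip_width: -0.0001
gripper_force: 0.0
```

```bash
python3 -c "
from h import *
st()
p=ctrl.capture('scene');save(p,'s2.png')"
```

```text
t 2.63 bx 38.5 by 6.5 z 129.5 mm F [ 0.4  0.5 -0.3] grip -0.0001
[[-0.989, -0.145, -0.0], [-0.145, 0.989, 0.0], [0.0, 0.0, -1.0]]
```

View pics/s2.png

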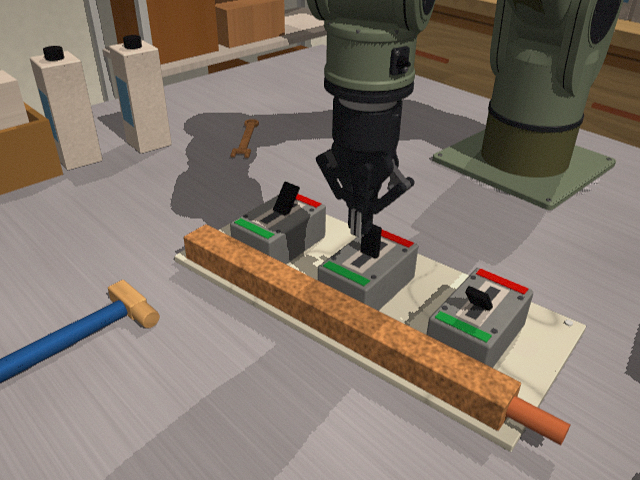

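The shut fingers at (358,225) are on the green side of the lever (371,242) and above it. Next I lower them, then push towards red.

Request:
apply_moves --steps '[0,-0.5,2,0,0,0,0,0,0,1.4,0,0,0,0,0,0,0,0,0,0,0,0,0,0,0,0,0,0]'

```text
time: 3.02
tool_pos: [0.5762, 0.0787, 0.098]
tool_rot: [0.23, -3.133, 0.0]
force: [-0.0, 0.3, 0.6]
grip_width: -0.0001
gripper_force: 0.0
```

```bash
python3 -c "
from h import *
st()"
```

```text
t 3.02 bx 39.0 by 2.0 z 98.0 mm F [-0.   0.3  0.6] grip -0.0001
[[-0.989, -0.146, -0.0], [-0.146, 0.989, -0.0], [0.0, -0.0, -1.0]]
```

Request:
apply_moves --steps '[0,0,0.6,0,0,0,0,1,0,0,0,0,0,0,1,0,0,0,0,0,0,1,0,0,0,0,0,0,0.5,0,0,0,0,0,0]'

```text
time: 3.43
tool_pos: [0.5417, 0.0736, 0.0924]
tool_rot: [-0.229, 3.131, 0.0]
force: [4.7, 0.3, -0.9]
grip_width: -0.0004
gripper_force: 1.5
```

Request:
apply_moves --steps '[0.3,0,0,0,0,0,0,0,0,0,0,0,0,0,0,0,0,0,0,0,0]'

```text
time: 3.68
tool_pos: [0.5388, 0.0731, 0.0916]
tool_rot: [-0.229, 3.133, -0.0]
force: [0.8, -0.3, 1.0]
grip_width: 0.0002
gripper_force: 0.6
```

```bash
cat >> h.py <<'E'
def lev():
    # lever angle from depth: dark points above the box top
    p=ctrl.capture('scene');C=cloud(p)
    for t in ['tripped_lever','running_lever','spare_lever']:
        for m in ctrl.masks_of(p,t)[:1]:
            P=C[m['region']&(p['depth']>0)];d=P-[0.538,0.071,0];d=np.c_[d@BX,d@BY,P[:,2]]*1e3
            print(t,round(m['score'],2),np.round(np.percentile(d,[3,50,97],axis=0)).tolist())
    return p
E
python3 -c "
from h import *
st();p=lev();save(p,'s3.png')"
```

```text
t 3.68 bx 1.1 by 1.9 z 91.6 mm F [ 0.8 -0.3  1. ] grip 0.0002
[[-0.989, -0.146, 0.0], [-0.146, 0.989, -0.0], [-0.0, -0.0, -1.0]]
tripped_lever 0.52 [[-21.0, -9.0, 72.0], [-2.0, 10.0, 80.0], [3.0, 14.0, 108.0]]
running_lever 0.92 [[5.0, 153.0, 74.0], [25.0, 167.0, 102.0], [31.0, 177.0, 109.0]]
spare_lever 0.82 [[-29.0, -175.0, 73.0], [-15.0, -161.0, 90.0], [-1.0, -150.0, 108.0]]
```

View pics/s3.png

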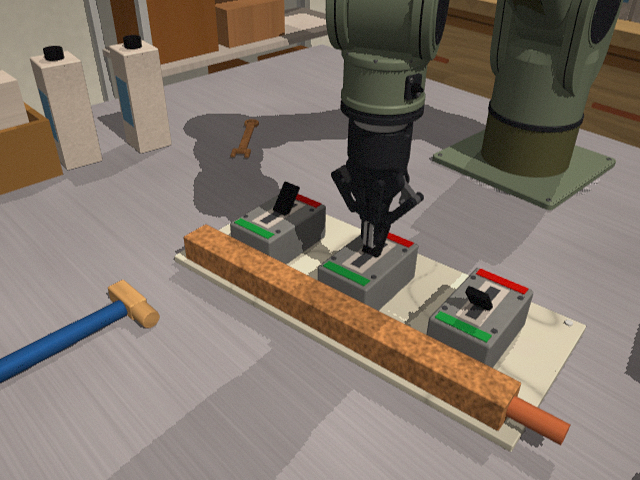

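The fingers at (372,245) hide most of the lever, which is leaning to red. I'll keep pushing in small steps until the stop shows in the force.

Request:
apply_moves --steps '[0.2,0,0,0,0,0,0,0.1,0,0,0,0,0,0,0,0,0,0,0,0,0]'

```text
time: 4.13
tool_pos: [0.5354, 0.0725, 0.0912]
tool_rot: [0.229, -3.133, 0.0]
force: [1.6, -0.2, -0.4]
grip_width: 0.0001
gripper_force: 0.6
```

Request:
apply_moves --steps '[0.2,0,0,0,0,0,0,0,0,0,0,0,0,0]'

```text
time: 4.3
tool_pos: [0.534, 0.0723, 0.0914]
tool_rot: [-0.229, 3.132, 0.0]
force: [5.6, 0.8, -0.1]
grip_width: -0.0003
gripper_force: 1.8
```

Request:
apply_moves --steps '[0.2,0,0,0,0,0,0,0,0,0,0,0,0,0]'

```text
time: 4.47
tool_pos: [0.5334, 0.0723, 0.0919]
tool_rot: [-0.229, 3.129, 0.001]
force: [12.6, 1.3, 0.5]
grip_width: -0.0002
gripper_force: 5.1
```

Request:
apply_moves --steps '[0.1,0,0,0,0,0,0,0,0,0,0,0,0,0]'

```text
time: 4.63
tool_pos: [0.5331, 0.0723, 0.0921]
tool_rot: [-0.229, 3.127, 0.002]
force: [16.7, 1.3, 1.7]
grip_width: -0.0002
gripper_force: 6.7
```

Force is up at 17 N while the tool has stopped advancing, so the lever is on the off stop. I'll back off, lift, and cross to the red side. The lever stays off meanwhile.

Request:
apply_moves --steps '[-0.8,0,0,0,0,0,0,-1,0,-0.5,0,0,0,0,0,0,-2.2,0,0,0,0,0,0,-2.2,0,0,0,0,0,0,0,0,0,0,0]'

```text
time: 5.05
tool_pos: [0.5492, 0.0746, 0.1434]
tool_rot: [-0.229, 3.13, 0.0]
force: [1.5, 0.4, 0.9]
grip_width: -0.0
gripper_force: 0.0
```

```bash
python3 -c "
from h import *
st();p=lev();cv2.imwrite('pics/s4.png',cv2.resize(p['image'][160:340,220:460,::-1],None,fx=3,fy=3))"
```

```text
t 5.05 bx 11.6 by 1.9 z 143.4 mm F [1.5 0.4 0.9] grip -0.0
[[-0.989, -0.146, 0.003], [-0.146, 0.989, 0.0], [-0.003, 0.0, -1.0]]
tripped_lever 0.94 [[-27.0, -12.0, 72.0], [-13.0, 2.0, 90.0], [1.0, 13.0, 108.0]]
running_lever 0.83 [[5.0, 154.0, 73.0], [25.0, 168.0, 100.0], [31.0, 177.0, 109.0]]
spare_lever 0.57 [[-163.0, -290.0, -2.0], [-15.0, -161.0, 90.0], [-0.0, -150.0, 108.0]]
```

View pics/s4.png

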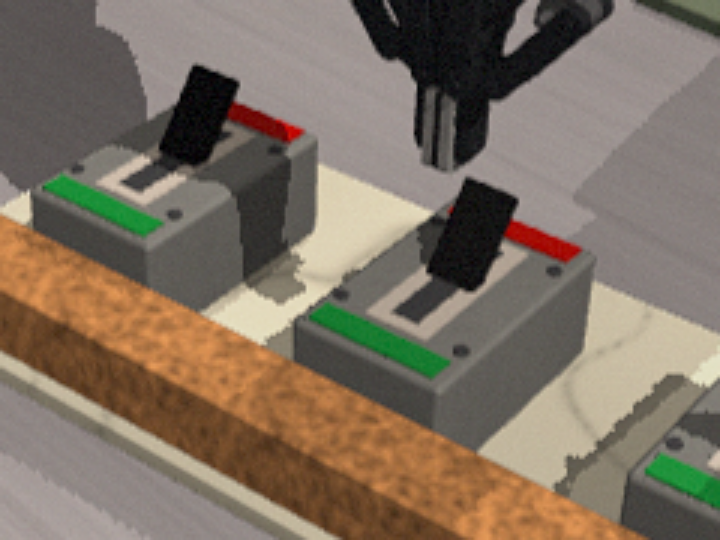

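The tripped lever (475,235 in the crop) now leans fully to red, parallel to the spare lever (200,115). Next I cross to the red side and go down.

Request:
apply_moves --steps '[2.4,-0.1,0,0,0,0,0,2.4,-0.1,0,0,0,0,0,2.4,0,0,0,0,0,0,0,0,0,0,0,0,0,0,0,0,0,0,0,0]'

```text
time: 5.67
tool_pos: [0.4768, 0.0619, 0.14]
tool_rot: [0.23, -3.132, 0.001]
force: [0.3, 0.0, 0.3]
grip_width: 0.0001
gripper_force: 0.0
```

Request:
apply_moves --steps '[0,0,2,0,0,0,0,0,0,2,0,0,0,0,0,0,1.1,0,0,0,0,0,0,0,0,0,0,0,0,0,0,0,0,0,0]'

```text
time: 6.08
tool_pos: [0.4776, 0.0621, 0.0889]
tool_rot: [0.23, -3.132, 0.0]
force: [-0.2, 0.3, -0.1]
grip_width: -0.0
gripper_force: 0.0
```

```bash
python3 -c "
from h import *
st();lev()"
```

```text
t 6.08 bx -61.0 by 0.0 z 88.9 mm F [-0.2  0.3 -0.1] grip -0.0
[[-0.989, -0.146, -0.001], [-0.146, 0.989, -0.0], [0.001, -0.0, -1.0]]
tripped_lever 0.87 [[-27.0, -11.0, 74.0], [-14.0, 2.0, 91.0], [0.0, 13.0, 108.0]]
running_lever 0.82 [[-11.0, 149.0, 71.0], [25.0, 167.0, 100.0], [31.0, 177.0, 109.0]]
spare_lever 0.74 [[-27.0, -175.0, 73.0], [-15.0, -161.0, 90.0], [-1.0, -151.0, 107.0]]
```

Request:
apply_moves --steps '[-1.2,0,0,0,0,0,0,-1.2,0,0,0,0,0,0,-1.2,0,0,0,0,0,0,-1.2,0,0,0,0,0,0,-1,0,0,0,0,0,0]'

```text
time: 6.7
tool_pos: [0.535, 0.0703, 0.0898]
tool_rot: [0.229, -3.132, 0.001]
force: [-6.1, -0.9, -0.4]
grip_width: 0.0
gripper_force: 2.3
```

Request:
apply_moves --steps '[-0.3,0,0,0,0,0,0,0,0,0,0,0,0,0,0,0,0,0,0,0,0]'

```text
time: 6.95
tool_pos: [0.5378, 0.0708, 0.0896]
tool_rot: [-0.229, 3.133, 0.0]
force: [-0.3, 1.0, -0.0]
grip_width: -0.0001
gripper_force: 0.0
```

Request:
apply_moves --steps '[-0.2,0,0,0,0,0,0,0,0,0,0,0,0,0]'

```text
time: 7.12
tool_pos: [0.5397, 0.0711, 0.0894]
tool_rot: [0.229, -3.133, 0.0]
force: [-3.2, 0.2, 0.8]
grip_width: -0.0001
gripper_force: 0.9
```

Request:
apply_moves --steps '[-0.2,0,0,0,0,0,0,0,0,0,0,0,0,0]'

```text
time: 7.28
tool_pos: [0.5403, 0.0711, 0.0892]
tool_rot: [0.229, -3.13, 0.001]
force: [-11.8, -0.7, 8.6]
grip_width: -0.0001
gripper_force: 6.9
```

Request:
apply_moves --steps '[-0.2,0,0,0,0,0,0,0,0,0,0,0,0,0]'

```text
time: 7.45
tool_pos: [0.5406, 0.0712, 0.089]
tool_rot: [0.229, -3.126, 0.002]
force: [-23.0, -2.3, 15.0]
grip_width: 0.0001
gripper_force: 13.9
```

Request:
apply_moves --steps '[-0.1,0,0,0,0,0,0,0,0,0,0,0,0,0]'

```text
time: 7.62
tool_pos: [0.5407, 0.0711, 0.089]
tool_rot: [0.229, -3.124, 0.003]
force: [-28.8, -2.5, 19.2]
grip_width: 0.0001
gripper_force: 17.2
```

The lever is hard against the on stop. I'll back away and lift.

Request:
apply_moves --steps '[0.8,0,0,0,0,0,0,1,0,-0.5,0,0,0,0,1,0,-3,0,0,0,0,0,0,-4,0,0,0,0,0,0,-2,0,0,0,0]'

```text
time: 8.03
tool_pos: [0.5174, 0.0681, 0.1878]
tool_rot: [-0.23, 3.13, 0.0]
force: [0.2, 0.6, 0.1]
grip_width: -0.0
gripper_force: 0.0
```

Request:
apply_moves --steps '[0,0,0,0,0,0,0,0,0,0,0,0,0,0,0,0,0,0,0,0,0]'

```text
time: 8.28
tool_pos: [0.5169, 0.0677, 0.1838]
tool_rot: [0.229, -3.133, 0.0]
force: [0.0, -0.5, -0.1]
grip_width: -0.0002
gripper_force: 0.0
```

```bash
python3 -c "
from h import *
st();p=lev();cv2.imwrite('pics/s5.png',cv2.resize(p['image'][160:360,220:540,::-1],None,fx=2.5,fy=2.5))"
```

```text
t 8.28 bx -21.4 by -0.2 z 183.8 mm F [ 0.  -0.5 -0.1] grip -0.0002
[[-0.989, -0.146, -0.001], [-0.146, 0.989, -0.0], [0.001, -0.0, -1.0]]
tripped_lever 0.65 [[10.0, -11.0, 75.0], [29.0, 5.0, 100.0], [36.0, 14.0, 109.0]]
running_lever 0.68 [[9.0, 154.0, 76.0], [26.0, 167.0, 102.0], [32.0, 177.0, 109.0]]
spare_lever 0.72 [[-28.0, -175.0, 72.0], [-14.0, -160.0, 90.0], [0.0, -150.0, 108.0]]
```

View pics/s5.png

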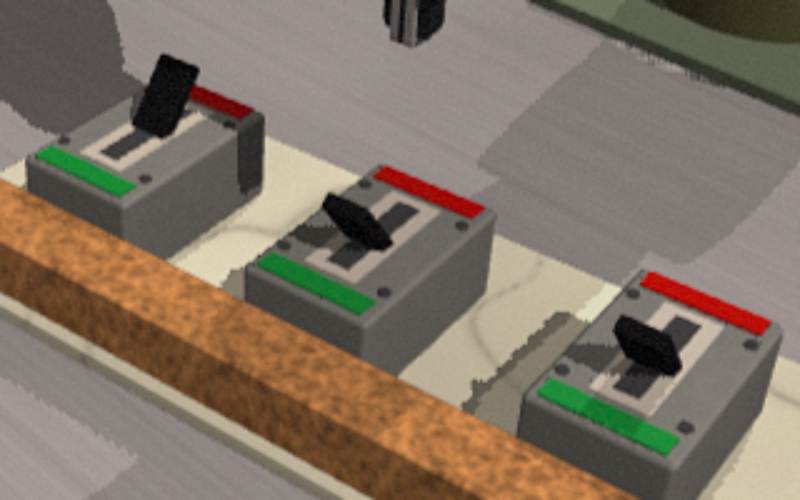

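The middle lever (358,222 in the crop) is now fully on, like the running lever (648,345), and the spare (165,95) is still off. The tool is clear.

```bash
python3 -c "
from h import *
print(ctrl.finish_job())"
```

```text
the job is handed in; nothing more can be done
None
```

I reset the tripped breaker: its lever was pushed to the red stop, left off for over a second, then thrown to the green stop; the other two levers are unmoved, and the job was handed in about 8 s into the 35 s limit.

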